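# Latch the pod machine and hold its pour dial on the third click

## Task

Pour a long coffee from the black pod machine: first press the sprung lever on its top all the way down until its catch keeps it down by itself, and let go of it. Only then press the ivory paddle of the spring-return dial on the machine's side down with the fingers, past the first two clicks to the third, without forcing it hard beyond, and finish while still holding it there: do not let go at the end. Leave the cup under the spout and everything else on the table where it is.

Things in the scene. Friction and masses are not known exactly. Their poses are not given: they have to be found in the camera images.
- machine: black pod coffee machine, fixed to the table, 250 x 130 mm, head top 210 mm high. Origin: centre of its underside. Its own +x points to its front (spout, cup), -y to the side with the dial, z up. The head is 120 mm wide (y -60 to 60) and reaches from x -125 to x 85 at z 135 to 210; the base plate is 30 mm high.
- lever (a joint): hinge of the brass lever on the machine's top, rad: 0 = up (springs back to it), 0.55 = fully down on its stop, where the catch keeps it. The hinge line is the machine's y axis through x -85, z 232 mm; the arm reaches towards the front and slopes up 0.55 rad at value 0. It resists with up to 12 N at the pad; beyond about 0.35 rad the catch draws it in. Lifting it again takes about 4 N.
- press_lever: the whole lever: brass arm with a red press pad at its end. Origin: on its hinge line, in the machine's middle plane. At joint value 0 its axes are those of the machine.
- lever_top (a point): centre of the top face of the red press pad. The pad is 52 mm along the lever, 46 mm wide, 14 mm thick; this point is 155 mm from the hinge line along the lever, 7 mm above the arm's centre line; about 0.319 m above the table when up, 0.239 m when down.
- dial (a joint): spring-return dial (brass disc, 68 mm) on the machine's -y side, rad: 0 = rest, paddle sloping 0.42 rad up to the front; grows as the paddle is pressed down. Clicks at 0.26, 0.52 and 0.78 (third; paddle slopes 0.36 down); resistance climbs beyond, dead stop at 0.86. No click holds it: let go, it springs back to 0. Axis along the machine's y through x 10, z 165 mm.
- pour_dial: the whole dial: brass disc, 68 mm across, 14 mm thick, with a short arm to the ivory paddle. Origin: on its axis, at the machine's side wall (y -60 mm). At joint value 0 its axes are those of the machine.
- paddle_top (a point): centre of the top face of the ivory paddle, which stands out sideways from the dial: 34 mm along its arm, 55 mm wide, 10 mm thick, inner edge 17 mm off the machine's side wall. 62 mm from the dial's axis along the arm, 5 mm above the arm's centre line, 105 mm from the machine's middle plane. 4 to 11 N to press, 5 to 9 N to hold on the third click.
- espresso_cup: white espresso cup, 58 mm across, 55 mm high, standing on the machine's drip tray under the spout. Origin: centre of its underside. Not to be moved.
- cup_saucer: black cup on its saucer (one piece), 140 mm across, 71 mm high. Origin: centre of its underside. Bystander.
- pastry_plate: white plate, 150 mm across, with a croissant on it (one piece), 55 mm high. Origin: centre of its underside. Bystander.
- brass_tray: brass catch-all tray, 140 x 90 mm, 22 mm high. Origin: centre of its underside. Bystander.
- pod_bowl: terracotta bowl with coffee pods (one piece), 132 mm across, 50 mm high. Origin: centre of its underside. Bystander.
- books: two books, one on the other (one piece), 160 x 230 mm, 52 mm high. Origin: centre of the underside. Bystander.

How it is judged:
On the way, in this order (a step that is already met when the one before it is completed fails the run):
1. the lever is down in its catch and stays there untouched (value of joint lever above 0.51 rad and contact force between the fingers and press_lever below 0.3 N), for 0.2 s.
2. the fingers press the dial to its third click (value of joint dial above 0.69 rad and contact force between the fingers and pour_dial above 2 N), for 0.2 s.
At the end, for the whole second after the job is handed in: The lever is down in its catch (joint above 0.51) with nothing of the robot on it, and the fingers hold the dial's paddle at the third click (joint above 0.69; 0.78 is the click) with a force of 2 to 45 N (all of step 1 and all of step 2 and contact force between the arm and press_lever below 0.3 N and contact force between the fingers and pour_dial below 45 N); the arm keeps its last pose, push and grip.
It fails at once if the dial is pressed past its first click while the lever is still up (value of joint lever below 0.45 rad and value of joint dial above 0.35 rad).
It fails at once if one of the loose things on the table is shifted by more than 30 mm (distance of any of espresso_cup, cup_saucer, pastry_plate, brass_tray, pod_bowl, books from where it was at the start of the episode above 0.03 m).
It fails at once if the espresso cup is tipped over (angle between espresso_cup's own z axis and vertical above 0.5 rad).
It also fails if it takes over 42 s, if anything falls off the work surface, if the arm or the gripper's body presses on something with over 40 N, if the wrist force passes 120 N, or if a joint passes its speed limit or range.

## Robot

A 7-joint arm with a two-finger parallel gripper is mounted at the origin on the work surface. World frame = base frame: x ahead of the robot, y to its left, z up, the work surface at z = 0. Lengths are in m, angles in rad, forces in N, time in s.
With the tool pointing down it reaches from about 0.4 to 0.85 m from the base axis. Payload 4.5 kg.
Tool frame: the origin (TCP) lies on the centre line of the jaws, within the pads' length; the fingertips stand 8 mm ahead of it and the grasp point (between the pads) lies 11 mm behind it; z points along the fingers, x is the direction in which the jaws open and shut, and the axes are right-handed (so a half turn about z gives the same grasp; the last joint's range is limited). The gripper opens to 88 mm and grips with 3 to 60 N. Pads are 18 mm wide; open, the fingers measure 123 mm over their backs; the gripper's body (75 mm by 187 mm) begins 45 mm behind the grasp point.
Start: joints at [-1.265, 0.689, -0.195, 1.565, 0.157, 0.902, -0.215], TCP at [0.168, 0.602, 0.247] pointing down, gripper open.
Joint ranges: [-3.01, 3.01], [-0.46, 2.08], [-1.47, 1.51], [0.13, 2.56], [-1, 4.14], [0.04, 2.09], [-2.66, 2.66]. Speed limits (rad/s): [2.57, 2.57, 3.14, 3.14, 3.14, 3.14, 3.14].

## Interface

Orientations are given as a unit quaternion [x, y, z, w].
In Python, from plant import r gives the robot as it stands.
- The arm moves only by the shell command python3 -m pendant 'ROWS' [FORCE]. ROWS is JSON, a list of rows, each a list of 3 entries, a list of its own where there are three numbers: the turn, a rotation vector about the tool's x, y, z in rad, then the shift along the tool's x, y, z in m, then the opening, from 0 (shut) to 1 (fully open). In form: [[[wx, wy, wz], [tx, ty, tz], claw], ...]. A call has 1 to 10 rows; each row is the pose to reach, as a shift and turn from the pose commanded when the call began, along the tool's axes at that moment; what a row does not reach only later rows make up. A row lasts 1/10 s, in which the tool goes at most 50 mm and 8.59 degrees, less where a joint would pass 70% of its speed; a pose out of reach is approached as far as the arm can. A call with a gripper value outside its range is refused whole. The fingers move at their own pace and stop on an object; FORCE is the grip in N (left out, the last holds). Time passes only in rows, so rows that repeat a pose let the fingers close. It gives the time, the measured TCP pose, the force and the opening at its end, in the units of the state.
- r.get_state(): the state, without advancing time (a new reading comes with each control period).
- r.snapshot(name): name is "scene" or "top" or "wrist"; returns a dict with "image" (384x512x3 uint8, red, green, blue), "mtx" (3x3 intrinsics, pixels), "R" (3x3) and "t" (3): a world point X has camera coordinates R X + t; the wrist camera has in their place "T_tool_cam" (4x4, takes a point from camera to tool coordinates, whose origin is the TCP and whose axes are the tool frame's). Camera axes: x right, y down, z forward; pixel columns grow to the right and rows downward; lengths in m; the calibration is good to about 2 mm. A picture is of the moment at which its call begins: read the wrist's pose just before it. There is no depth.
- r.finish_job(): hands the job in, once; it reports no verdict.
The state is a dict: "clock": time; "q": joint angles; "qd": joint speeds; "joint_torque": joint torques, N m; "tool_pos": TCP position; "eef_rot": TCP orientation; "contact_force": force on the tool from outside, world axes, zero at the start; "moment": the same for the moment, N m; "opening": opening from 0.0 (shut) to 1.0 (fully open).
Only numpy, scipy, OpenCV 4.12 (cv2) and the standard library are available. Lean on these libraries where they do the work, as an engineer would, in place of code of your own. Each camera call takes 0.05 s, during which the arm holds its last target. There are 200 camera calls.

## Working session

There is one attempt and no reset: what is moved stays moved. The work goes in short steps, Python scripts to look and compute and a shell command to move; the robot and the scene stay as the last step left them, time stands still between calls to the robot, and variables do not carry over. Pictures are saved under pics/ and viewed, about 8 in all and at most 12, crops included, and the job is handed in when it is done.

```bash
mkdir -p pics; ls
python3 - <<'E'
from plant import r
import cv2,numpy as np
s=r.get_state(); print({k:np.round(v,3).tolist() for k,v in s.items()})
np.set_printoptions(precision=4,suppress=True)
ims=[]
for n in("scene","top"):
    d=r.snapshot(n); np.savez(f"pics/{n}0.npz",**d); print(n,d["mtx"].tolist(),d["R"],d["t"])
    cv2.imwrite(f"pics/{n}0.png",cv2.resize(d["image"][:,:,::-1],(768,576),interpolation=cv2.INTER_CUBIC))
E
```

```text
pics
{'clock': 0.0, 'q': [-1.265, 0.69, -0.194, 1.566, 0.157, 0.902, -0.215], 'qd': [0.0, 0.0, -0.001, -0.0, 0.001, -0.001, 0.001], 'joint_torque': [-0.001, -52.756, -1.267, -15.343, -0.053, 0.007, 0.0], 'tool_pos': [0.168, 0.601, 0.246], 'eef_rot': [0.796, 0.605, -0.001, 0.001], 'contact_force': [-0.573, -0.464, -0.627], 'moment': [-0.015, 0.018, -0.032], 'opening': 1.0}
scene [[366.92003399049105, 0.0, 259.5536074743426], [0.0, 366.92003399049105, 197.7800690286137], [0.0, 0.0, 1.0]] [[ 0.5742  0.8185 -0.0187]
 [ 0.531  -0.3897 -0.7524]
 [-0.6231  0.4221 -0.6584]] [-0.285  -0.1286  1.7098]
top [[405.2704342789902, 0.0, 257.8507066035969], [0.0, 405.2704342789902, 188.04138255817853], [0.0, 0.0, 1.0]] [[ 0.0009 -1.      0.0043]
 [-0.9853 -0.0017 -0.1708]
 [ 0.1708 -0.0041 -0.9853]] [-0.0055  0.5375  1.6687]
```

View pics/scene0.png

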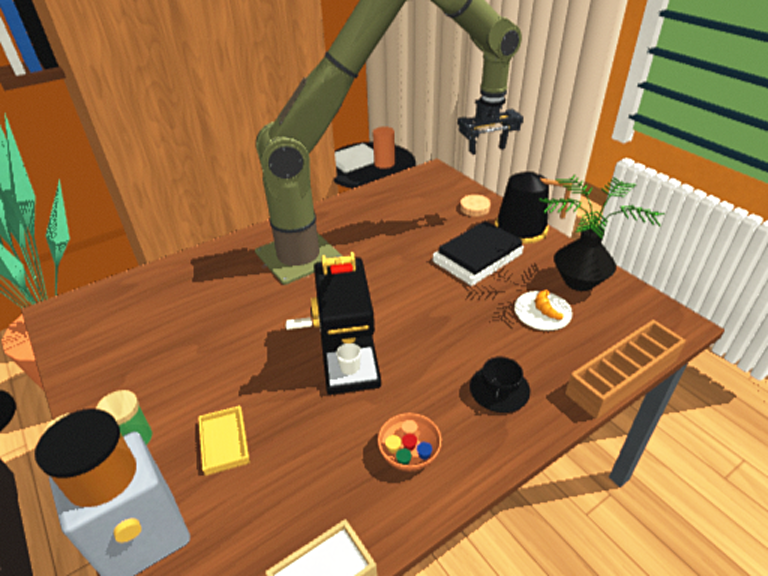

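View pics/top0.png

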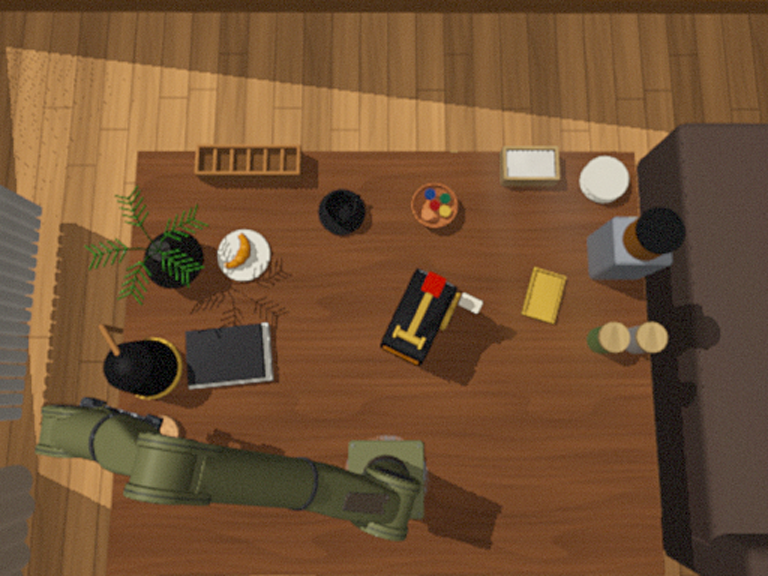

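The scene view shows the red pad at about (342,267) and the ivory paddle at (300,323). The top view shows the pad at (433,285) and the paddle at (470,302). The machine faces +x, turned a little towards -y.

```bash
cat > h.py <<'E'
import numpy as np,cv2
from scipy.spatial.transform import Rotation as Ro
np.set_printoptions(precision=4,suppress=True)
def ray(d,p):
    c=-d["R"].T@d["t"]; v=d["R"].T@np.linalg.inv(d["mtx"])@[p[0],p[1],1]; return c,v/np.linalg.norm(v)
def onz(d,p,z):
    c,v=ray(d,p); return c+v*(z-c[2])/v[2]
def tri(d1,p1,d2,p2):
    c,v=ray(d1,p1);e,w=ray(d2,p2); s=np.linalg.lstsq(np.c_[v,-w],e-c,rcond=None)[0]
    a,b=c+s[0]*v,e+s[1]*w; return (a+b)/2,np.linalg.norm(a-b)
def blob(im,lo,hi,box):
    """centroid, area, min-area rect of HSV-masked largest blob in box x0,y0,x1,y1"""
    h=cv2.cvtColor(im,cv2.COLOR_RGB2HSV); m=cv2.inRange(h,lo,hi)
    b=np.zeros_like(m); x0,y0,x1,y1=box; b[y0:y1,x0:x1]=m[y0:y1,x0:x1]
    n,l,st,ce=cv2.connectedComponentsWithStats(b); i=1+st[1:,4].argmax()
    return ce[i],st[i],(l==i)
E
python3 - <<'E'
from h import *
T=np.load("pics/top0.npz");S=np.load("pics/scene0.npz")
red=((0,170,110),(6,255,255)); iv=((0,0,150),(40,70,255))
rt=blob(T["image"],*red,(260,170,310,215)); rs=blob(S["image"],*red,(205,160,250,195))
pt=blob(T["image"],*iv,(295,185,335,220)); ps=blob(S["image"],*iv,(180,200,215,230))
br=blob(T["image"],(15,120,120),(32,255,255),(255,190,292,242))
for n,b in zip("rt rs pt ps br".split(),(rt,rs,pt,ps,br)): print(n,b[0],b[1])
L=onz(T,rt[0],.319);P=onz(T,pt[0],.195)
print("pad",L,onz(S,rs[0],.319),tri(T,rt[0],S,rs[0]));print("pad2",P,onz(S,ps[0],.195),tri(T,pt[0],S,ps[0]))
d=(P-L)[:2]; print("dist",np.hypot(*d),"exp",np.hypot(.0211,.105))
yaw=np.arctan2(d[1],d[0])-np.arctan2(-.105,.0211); print("yaw",yaw)
c,s=np.cos(yaw),np.sin(yaw);R=np.array([[c,-s],[s,c]])
print("origin",L[:2]-R@[.0435,0],P[:2]-R@[.0646,-.105])
E
```

```text
rt [288.6944 188.9778] [281 181  17  17 180]
rs [227.0244 178.8049] [220 176  15   7  82]
pt [313.5448 201.5373] [306 195  16  14 134]
ps [198.69 215.22] [191 212  17   8 100]
br [276.3265 215.6735] [262 195  27  38 294]
pad [ 0.487  -0.1131  0.319 ] [ 0.4972 -0.1169  0.319 ] (array([ 0.4885, -0.1131,  0.3116]), np.float64(0.001348870722694836))
pad2 [ 0.4594 -0.218   0.195 ] [ 0.4662 -0.2174  0.195 ] (array([ 0.4608, -0.2171,  0.1904]), np.float64(0.0033708535231856958))
dist 0.10849205502041108 exp 0.10709906628911384
yaw -0.45495539602299506
origin [ 0.4479 -0.094 ] [ 0.4475 -0.0953]
```

Both landmarks agree: origin ≈ (0.448, -0.0945), yaw ≈ -0.455, with a 1 mm residual. Next I work out the rows to get above the lever pad.

```bash
cat >> h.py <<'E'
YAW=-.455; ORG=np.array([.448,-.0945,0]); RM=Ro.from_euler("z",YAW)
def mw(p): return ORG+RM.apply(np.array(p)/1000)
def tip(p,up=0): # TCP when fingertips at machine point p (mm)
    return mw(p)+[0,0,.008+up]
def rows(targets,yaw=YAW,s=None):
    """print turn & shift in the tool frame from the present pose"""
    if s is None:
        from plant import r; s=r.get_state()
    R0=Ro.from_quat(s["eef_rot"]); G=Ro.from_euler("z",yaw)*Ro.from_euler("x",np.pi)
    print("clock",s["clock"],"pos",np.array(s["tool_pos"]),"q",np.array(s["q"]),"F",np.array(s["contact_force"]),"op",s["opening"])
    for t in targets: print("turn",(R0.inv()*G).as_rotvec(),"shift",R0.inv().apply(np.array(t)-s["tool_pos"]),"world",np.array(t))
E
python3 - <<'E'
from h import *
rows([[.35,.45,.40],[.46,.2,.42],tip([46,0,319],.06)])
E
```

```text
clock 0.1 pos [0.1677 0.6015 0.246 ] q [-1.2652  0.6899 -0.1945  1.5662  0.1573  0.9025 -0.2151] F [ 0.4102  0.3437 -0.2842] op 1.0018599989580201
turn [0.0015 0.0011 1.7541] shift [-0.0973  0.2163 -0.1538] world [0.35 0.45 0.4 ]
turn [0.0015 0.0011 1.7541] shift [-0.3086  0.3894 -0.1735] world [0.46 0.2  0.42]
turn [0.0015 0.0011 1.7541] shift [-0.6039  0.5021 -0.14  ] world [ 0.4893 -0.1147  0.387 ]
```

```bash
python3 -m pendant '[[[0,0,0.12],[0,0,-0.05],0],[[0,0,0.25],[-0.02,0.045,-0.09],0],[[0,0,0.38],[-0.04,0.09,-0.12],0],[[0,0,0.5],[-0.06,0.13,-0.14],0],[[0,0,0.62],[-0.08,0.17,-0.155],0],[[0,0,0.75],[-0.1,0.21,-0.165],0],[[0,0,0.87],[-0.13,0.24,-0.17],0],[[0,0,1.0],[-0.16,0.27,-0.17],0],[[0,0,1.1],[-0.19,0.3,-0.17],0],[[0,0,1.2],[-0.22,0.33,-0.17],0]]'
python3 - <<'E'
from h import *
rows([[.46,.2,.42],tip([46,0,319],.06)])
E
```

```text
clock: 1.1
tool_pos: [0.4271, 0.2996, 0.4166]
eef_rot: [0.999, 0.047, -0.0, 0.0]
contact_force: [0.0, -0.0, 0.4]
opening: 0.115
clock 1.1 pos [0.4271 0.2996 0.4166] q [-0.8038  0.3726  0.1571  1.6165 -0.0624  1.1578 -0.5376] F [ 0.0003 -0.0461  0.4351] op 0.1154649679696553
turn [0.0003 0.0004 0.5496] shift [ 0.0234  0.1023 -0.0034] world [0.46 0.2  0.42]
turn [0.0003 0.0004 0.5496] shift [0.0229 0.4184 0.0296] world [ 0.4893 -0.1147  0.387 ]
```

```bash
python3 -m pendant '[[[0,0,0.1],[0.01,0.045,0],0],[[0,0,0.2],[0.02,0.09,0],0],[[0,0,0.3],[0.023,0.135,0],0],[[0,0,0.4],[0.023,0.18,0],0],[[0,0,0.5],[0.023,0.225,0],0],[[0,0,0.55],[0.023,0.27,0],0],[[0,0,0.55],[0.023,0.315,0.0],0],[[0,0,0.55],[0.023,0.36,0.01],0],[[0,0,0.55],[0.023,0.4,0.02],0],[[0,0,0.55],[0.023,0.418,0.03],0]]' && python3 -m pendant '[[[0,0,0],[0,0,0],0],[[0,0,0],[0,0,0],0]]'
python3 - <<'E'
from h import *
from plant import r
rows([tip([46,0,319],.06),tip([46,0,319],.003)])
v=[]
for n in("wrist","scene"):
    d=r.snapshot(n); np.savez(f"pics/{n}1.npz",**d); v.append(d["image"])
cv2.imwrite("pics/c1.png",np.hstack([cv2.resize(v[0],(400,300)),cv2.resize(v[1][100:292,100:356],(400,300))])[:,:,::-1])
E
```

```text
clock: 2.1
tool_pos: [0.4901, -0.1166, 0.3863]
eef_rot: [0.974, -0.226, 0.0, 0.001]
contact_force: [0.0, 0.6, -0.3]
opening: 0.006
clock: 2.3
tool_pos: [0.4906, -0.1113, 0.3864]
eef_rot: [0.975, -0.224, -0.001, -0.0]
contact_force: [0.3, 0.1, 0.8]
opening: 0.002
clock 2.3 pos [ 0.4906 -0.1113  0.3864] q [-0.1285  0.3837  0.3907  1.7305 -0.165   1.061  -0.1333] F [0.2543 0.0912 0.8482] op 0.002394204077873665
turn [-0.0005  0.0014  0.0042] shift [ 0.0003  0.0037 -0.0006] world [ 0.4893 -0.1147  0.387 ]
turn [-0.0005  0.0014  0.0042] shift [0.0004 0.0037 0.0564] world [ 0.4893 -0.1147  0.33  ]
```

View pics/c1.png

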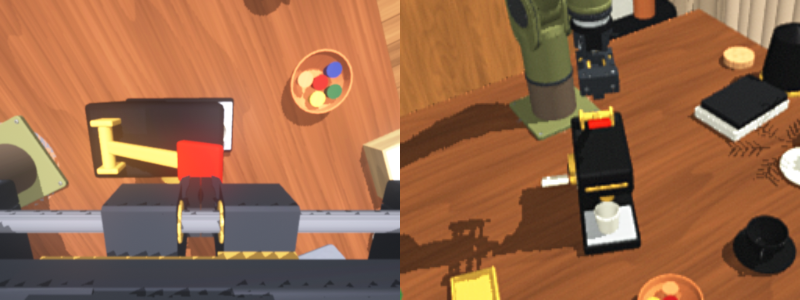

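The wrist view shows the red pad at (200,160) directly ahead of the closed fingertips at (200,185), with the tips hiding its near edge. I'll check the pad's position from the wrist view by its visible edges.

Run:
```python
from h import *
from plant import r
s=r.get_state(); d=dict(np.load("pics/wrist1.npz"))
R0=Ro.from_quat(s["eef_rot"]).as_matrix(); T=d["T_tool_cam"]
Rc=R0@T[:3,:3]; c=R0@T[:3,3]+s["tool_pos"]; d["R"]=Rc.T; d["t"]=-Rc.T@c
ce,st,m=blob(d["image"],(0,170,110),(6,255,255),(200,150,320,260)); print(ce,st,c)
x0,y0,w,h,_=st
mf=lambda p:(RM.inv().apply(p-ORG)*1000)
ys,xs=np.nonzero(m); 
for p in((x0,y0+h/2),(x0+w,y0+h/2),(x0+w/2,y0)):
    for z in(.306,.319,.333): print(p,z,mf(onz(d,p,z)))
# where tips sit now
print("tip",mf(np.array(s["tool_pos"])))
```

```text
[255.2944 204.0247] [ 226  179   61   55 2673] [ 0.5194 -0.0484  0.525 ]
(np.int32(226), np.float64(206.5)) 0.306 [ 18.6018   3.0344 306.    ]
(np.int32(226), np.float64(206.5)) 0.319 [ 20.1024   7.1725 319.    ]
(np.int32(226), np.float64(206.5)) 0.333 [ 21.7186  11.6289 333.    ]
(np.int32(287), np.float64(206.5)) 0.306 [ 70.6938   3.399  306.    ]
(np.int32(287), np.float64(206.5)) 0.319 [ 69.1019   7.5155 319.    ]
(np.int32(287), np.float64(206.5)) 0.333 [ 67.3875  11.9486 333.    ]
(np.float64(256.5), np.int32(179)) 0.306 [ 44.4694  27.1611 306.    ]
(np.float64(256.5), np.int32(179)) 0.319 [ 44.4344  29.8669 319.    ]
(np.float64(256.5), np.int32(179)) 0.333 [ 44.3967  32.7808 333.    ]
tip [ 45.6846   4.7638 386.9261]
```

```bash
python3 -m pendant '[[[0,0,0],[-0.004,0.003,0.03],0],[[0,0,0],[-0.003,0.003,0.05],0],[[0,0,0],[0.001,0.003,0.065],0],[[0,0,0],[0.006,0.003,0.08],0],[[0,0,0],[0.011,0.003,0.095],0],[[0,0,0],[0.015,0.003,0.108],0],[[0,0,0],[0.018,0.003,0.12],0],[[0,0,0],[0.02,0.003,0.13],0],[[0,0,0],[0.021,0.003,0.136],0],[[0,0,0],[0.021,0.003,0.14],0]]' && python3 -m pendant '[[[0,0,0],[0,0,0.001],0],[[0,0,0],[0,0,0.002],0]]'
python3 - <<'E'
from h import *
rows([tip([66,2,239])])
E
```

```text
clock: 3.4
tool_pos: [0.5084, -0.1235, 0.2465]
eef_rot: [0.975, -0.223, -0.0, -0.0]
contact_force: [-4.0, 3.3, 19.9]
opening: 0.005
clock: 3.6
tool_pos: [0.5084, -0.1235, 0.2464]
eef_rot: [0.975, -0.224, 0.0, -0.001]
contact_force: [-4.7, 3.6, 21.5]
opening: 0.008
clock 3.6 pos [ 0.5084 -0.1235  0.2464] q [-0.0436  0.575   0.3143  1.8882 -0.2611  0.7174 -0.0297] F [-4.6777  3.6369 21.5062] op 0.008083504826150684
turn [-0.0017 -0.0003  0.004 ] shift [-0.001  -0.0015 -0.0006] world [ 0.5082 -0.1217  0.247 ]
```

It stopped at the expected height with 21 N, so the lever should be on its stop. I'll lift off, move out beside the machine above the paddle, and look.

```bash
python3 -m pendant '[[[0,0,0],[0,0,-0.01],0],[[0,0,0],[0,0,-0.03],0],[[0,0,0],[0,0,-0.05],0],[[0,0,0],[0,0.04,-0.05],0],[[0,0,0],[0,0.08,-0.05],0],[[0,0,0],[0,0.112,-0.05],0],[[0,0,0],[0,0.112,-0.05],0],[[0,0,0],[0,0.112,-0.05],0],[[0,0,0],[0,0.112,-0.05],0]]'
python3 - <<'E'
from h import *
from plant import r
s=r.get_state()
v=[]
for n in("wrist","scene"):
    d=r.snapshot(n); np.savez(f"pics/{n}2.npz",**d); v.append(d["image"])
cv2.imwrite("pics/c2.png",np.hstack([cv2.resize(v[0],(400,300)),cv2.resize(v[1][130:250,150:310],(400,300))])[:,:,::-1])
rows([tip([66,-110,195],.01),tip([70,-110,148])],s=s)
print("tip m",RM.inv().apply(np.array(s["tool_pos"])-ORG)*1000)
E
```

```text
clock: 4.5
tool_pos: [0.4602, -0.2235, 0.2946]
eef_rot: [0.975, -0.223, -0.0, -0.001]
contact_force: [0.8, 0.2, -1.4]
opening: 0.004
clock 4.5 pos [ 0.4602 -0.2235  0.2946] q [ 0.1461  0.4954  0.339   1.8578 -0.2184  0.8247  0.1474] F [ 0.8043  0.2231 -1.3815] op 0.004309510684688728
turn [-0.001   0.0003  0.0059] shift [-0.0016 -0.0004  0.0816] world [ 0.4589 -0.2223  0.213 ]
turn [-0.001   0.0003  0.0059] shift [ 0.0024 -0.0003  0.1386] world [ 0.4625 -0.2241  0.156 ]
tip m [  67.6246 -110.4932  294.6106]
```

View pics/c2.png

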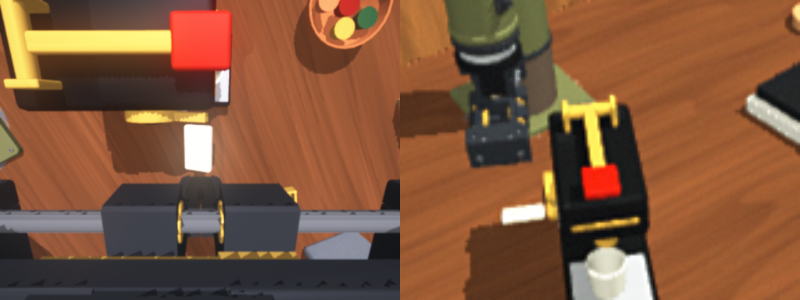

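The right-hand view shows the lever lying flat, with the red pad at (601,182) and nothing on it. The wrist view shows the paddle at (198,148) in line with the fingertips at (200,185).

Run:
```python
from h import *
from plant import r
s=r.get_state(); d=dict(np.load("pics/wrist2.npz")); S=np.load("pics/scene2.npz")
R0=Ro.from_quat(s["eef_rot"]).as_matrix(); T=d["T_tool_cam"]
Rc=R0@T[:3,:3]; c=R0@T[:3,3]+s["tool_pos"]; d["R"]=Rc.T; d["t"]=-Rc.T@c
mf=lambda p:(RM.inv().apply(p-ORG)*1000)
ce,st,m=blob(d["image"],(0,0,150),(40,70,255),(230,150,280,225)); print(st)
x0,y0,w,h,_=st
for p in((x0,y0+h/2),(x0+w,y0+h/2),(x0+w/2,y0)): print(mf(onz(d,p,.195)))
cr,sr,_=blob(d["image"],(0,170,110),(6,255,255),(200,0,310,100)); cs,ss,_=blob(S["image"],(0,170,110),(6,255,255),(210,160,260,230))
P,e=tri(d,cr,S,cs); print("pad",mf(P),e,sr)
```

```text
[ 235  159   37   62 2148]
[  46.9688 -102.218   195.    ]
[  80.6834 -101.9874  195.    ]
[ 63.7072 -73.8606 195.    ]
pad [ 66.267    3.8255 230.6452] 0.0006811615318256999 [ 217   12   81   80 6023]
```

Paddle centre is x 63.8 (64.6 expected). Its y is about 3 mm nearer the machine than I modelled, which is within tolerance. I'll press a bit forward at x≈78 so the finger's rear edge still bears on the paddle once it slopes down.

```bash
python3 -m pendant '[[[0,0,0],[0.01,0,0.04],0],[[0,0,0],[0.01,0,0.07],0],[[0,0,0],[0.01,0,0.085],0],[[0,0,0],[0.01,0,0.095],0],[[0,0,0],[0.01,0,0.105],0],[[0,0,0],[0.01,0,0.115],0],[[0,0,0],[0.01,0,0.122],0],[[0,0,0],[0.01,0,0.127],0],[[0,0,0],[0.01,0,0.13],0],[[0,0,0],[0.01,0,0.13],0]]'
cat > look.py <<'E'
from h import *
from plant import r
import sys
s=r.get_state(); n=sys.argv[1]; v=[]
for c in("wrist","scene"):
    d=r.snapshot(c); np.savez(f"pics/{c}{n}.npz",**d); v.append(d["image"])
cv2.imwrite(f"pics/c{n}.png",np.hstack([cv2.resize(v[0],(400,300)),cv2.resize(v[1][170:245,165:265],(400,300),interpolation=cv2.INTER_CUBIC)])[:,:,::-1])
print("F",np.array(s["contact_force"]),"tcp m",RM.inv().apply(np.array(s["tool_pos"])-ORG)*1000)
E
python3 look.py 3
```

```text
clock: 5.6
tool_pos: [0.4703, -0.2292, 0.1653]
eef_rot: [0.975, -0.223, 0.002, 0.0]
contact_force: [3.6, 0.4, 8.1]
opening: 0.005
F [3.6302 0.4082 8.0611] tcp m [  79.2556 -111.172   165.27  ]
```

View pics/c3.png

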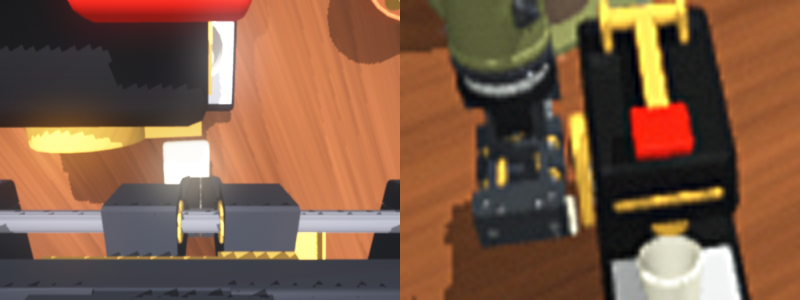

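The fingers rest on the paddle with 8 N; it already slopes slightly down, and the lever pad stays flat. I'll go down in small steps and watch the force.

```bash
for i in 1; do :; done; python3 -m pendant '[[[0,0,0],[0,0,0.002],0],[[0,0,0],[0,0,0.002],0]]'; python3 -m pendant '[[[0,0,0],[0,0,0.002],0],[[0,0,0],[0,0,0.002],0]]'; python3 -m pendant '[[[0,0,0],[0,0,0.001],0],[[0,0,0],[0,0,0.001],0]]'; python3 -m pendant '[[[0,0,0],[0,0,0.001],0],[[0,0,0],[0,0,0.001],0]]'; python3 look.py 4
```

```text
clock: 5.9
tool_pos: [0.4701, -0.2291, 0.1633]
eef_rot: [0.975, -0.223, 0.002, 0.0]
contact_force: [2.9, -0.1, 5.5]
opening: 0.004
clock: 6.1
tool_pos: [0.4697, -0.2289, 0.161]
eef_rot: [0.975, -0.223, 0.001, -0.0]
contact_force: [3.7, -0.4, 3.6]
opening: 0.002
clock: 6.3
tool_pos: [0.4694, -0.2288, 0.1598]
eef_rot: [0.975, -0.223, 0.001, -0.0]
contact_force: [4.2, -0.7, 3.4]
opening: 0.005
clock: 6.5
tool_pos: [0.4691, -0.2288, 0.1586]
eef_rot: [0.975, -0.223, 0.0, -0.0]
contact_force: [4.5, 1.8, 3.3]
opening: 0.002
F [4.5027 1.7636 3.325 ] tcp m [  77.9485 -111.3577  158.6245]
```

Run:
```python
import numpy as np,cv2
w=np.load("pics/wrist4.npz")["image"];s=np.load("pics/scene4.npz")["image"]
cv2.imwrite("pics/c4b.png",np.hstack([cv2.resize(w[150:300,190:350],(426,400),interpolation=cv2.INTER_CUBIC),cv2.resize(s[195:235,180:220],(370,400),interpolation=cv2.INTER_CUBIC)])[:,:,::-1])
```

```text
(no output)
```

View pics/c4b.png

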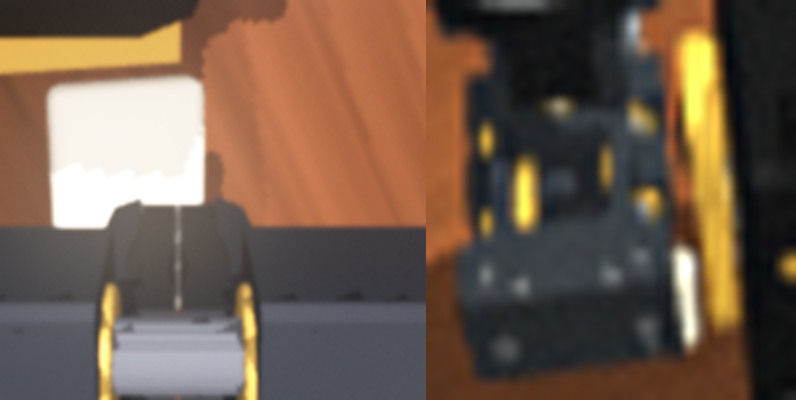

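The fingertips rest on the front half of the paddle: its front edge is at x≈205 in the crop, and the tips span about 145–210. My estimate is about 0.73 rad. I'll go a bit deeper until the force starts to climb.

```bash
python3 -m pendant '[[[0,0,0],[0,0,0.001],0],[[0,0,0],[0,0,0.001],0]]'; python3 -m pendant '[[[0,0,0],[0,0,0.001],0],[[0,0,0],[0,0,0.001],0]]'; python3 look.py 5
python3 - <<'E'
from h import *
mf=lambda p:(RM.inv().apply(p-ORG)*1000)
for n in "345":
    S=np.load(f"pics/scene{n}.npz"); ce,st,m=blob(S["image"],(0,0,120),(40,80,255),(200,212,214,236)); ys,xs=np.nonzero(m)
    y=ys.max(); p=(xs[ys==y].mean()+.5,y+1)
    c,v=ray(S,p); cm=mf(c);vm=RM.inv().apply(v)
    for yy in(-74,-77): t=(yy-cm[1])/vm[1]; X=cm+vm*t; print(n,st,p,"x,z",X[[0,2]])
for th in(.63,.69,.73,.78,.86):
    a=th-.42; print(th,"front bottom/top",[(10+79*np.cos(a)+h*np.sin(a),165-79*np.sin(a)+h*np.cos(a)) for h in(-5,5)])
E
```

```text
clock: 6.8
tool_pos: [0.4688, -0.2288, 0.1576]
eef_rot: [0.975, -0.223, 0.0, -0.0]
contact_force: [4.8, 1.7, 5.4]
opening: -0.0
clock: 7.0
tool_pos: [0.4686, -0.2286, 0.1566]
eef_rot: [0.975, -0.223, -0.0, -0.0]
contact_force: [4.9, 2.2, 6.2]
opening: 0.009
F [4.8898 2.1846 6.2463] tcp m [  77.4463 -111.4498  156.6463]
3 [206 219   4  10  23] (np.float64(208.5), np.int64(229)) x,z [139.0457 195.4204]
3 [206 219   4  10  23] (np.float64(208.5), np.int64(229)) x,z [ 88.2748 144.0735]
4 [207 220   3  10  19] (np.float64(208.5), np.int64(230)) x,z [147.2107 199.2955]
4 [207 220   3  10  19] (np.float64(208.5), np.int64(230)) x,z [ 96.946  148.1888]
5 [207 220   3  10  22] (np.float64(208.5), np.int64(230)) x,z [147.2107 199.2955]
5 [207 220   3  10  22] (np.float64(208.5), np.int64(230)) x,z [ 96.946  148.1888]
0.63 front bottom/top [(np.float64(86.22214276397722), np.float64(143.64151333853738)), (np.float64(88.30674176243821), np.float64(153.42182248577888))]
0.69 front bottom/top [(np.float64(84.8042436294612), np.float64(139.1093620197529)), (np.float64(87.47155799634952), np.float64(148.7470709834118))]
0.73 front bottom/top [(np.float64(83.70905883875415), np.float64(136.1386998715394)), (np.float64(86.75964520318857), np.float64(145.6620355703965))]
0.78 front bottom/top [(np.float64(82.1744779041814), np.float64(132.49085145287822)), (np.float64(85.69722023693231), np.float64(141.84981968965755))]
0.86 front bottom/top [(np.float64(79.34568406904711), np.float64(126.82702394368621)), (np.float64(83.60507871970711), np.float64(135.87454057588585))]
```

Estimates from the fingertip height (0.765) and the scene view (about 0.745 ± 0.05) agree. The force dipped and is rising again, which is what the click well should do. One more millimetre, then a hold check.

```bash
python3 -m pendant '[[[0,0,0],[0,0,0.001],0],[[0,0,0],[0,0,0.001],0]]'; python3 -m pendant '[[[0,0,0],[0,0,0],0],[[0,0,0],[0,0,0],0],[[0,0,0],[0,0,0],0],[[0,0,0],[0,0,0],0],[[0,0,0],[0,0,0],0]]'; python3 look.py 6
```

```text
clock: 7.3
tool_pos: [0.4684, -0.2285, 0.1558]
eef_rot: [0.975, -0.223, -0.0, -0.0]
contact_force: [4.2, 2.1, 7.1]
opening: 0.003
clock: 7.8
tool_pos: [0.4685, -0.2286, 0.1558]
eef_rot: [0.975, -0.223, -0.0, -0.0]
contact_force: [4.1, 2.3, 6.2]
opening: 0.004
F [4.0562 2.3093 6.1802] tcp m [  77.3031 -111.4468  155.8436]
```

View pics/c6.png

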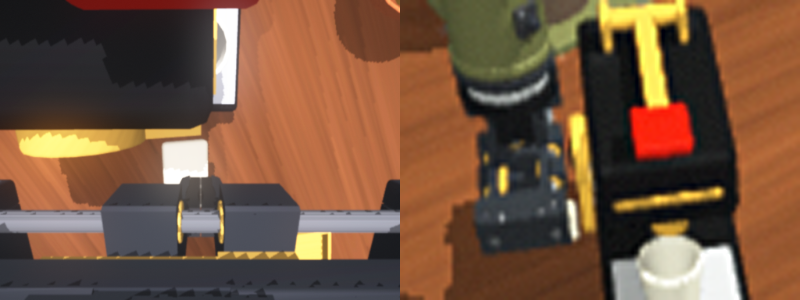

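The fingers still hold the paddle at (186,160), the lever pad is flat and untouched, and the cup is in place. The estimate is now about 0.78 rad with a steady force of about 8 N, so I'm handing in.

Run:
```python
from plant import r
print(r.finish_job()); s=r.get_state(); print(s["clock"],s["contact_force"],s["tool_pos"])
```

```text
the job is handed in; nothing more can be done
None
the job is handed in; nothing more can be done
```

I pressed the lever down onto its stop and let go, then pushed the dial's paddle to the third click and handed the job in at about 8 s while still holding it. No verdict is reported.

- **Lever:** it met its stop at the expected height, with the fingertips at 238.4 mm (239 mm expected) and 21 N. Later pictures show it lying flat with nothing touching it.
- **Dial:** from the fingertip height I put it at about 0.78 rad. The force dipped, then rose again near the click, and was about 8 N in total when last checked.
- **Cup and table:** the cup was still in place in the last picture, and the gripper touched nothing else that I could see. I did not re-measure the other items.

**Checks that disagreed or stayed rough:**
- The scene camera's reading of the dial angle was coarse: about 0.745 ± 0.05 rad, taken 1 mm before the final position.
- The wrist camera put the lever pad and paddle 3–4 mm further towards the machine's +y side than the fixed cameras did. Both presses had room for that.
- The sideways force on the fingers was larger than the paddle's slope alone explains. I put that down to friction.

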